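Dose two vials under the needle and hold the sprung cover open

ROBOT

A 6-joint arm with a two-finger parallel gripper is mounted at the origin on a cart in front of the work surface, level with it; the furniture and walls round the work are solid. World frame = base frame: x ahead of the robot, y to its left, z up, the work surface at z = 0. Lengths are in mm, angles in rad, forces in N, time in s.
With the tool pointing down it reaches from about 300 to 775 mm from the base axis. Payload 14.6 kg.
Tool frame: the origin (TCP) lies between the finger pads, 19 mm behind the fingertips; this is the grasp point; z points along the fingers, y is the line along which they close (so a half turn about z gives the same grasp; the last joint's range is limited). The gripper opens to 94 mm and grips with 3 to 60 N. Pads are 16 mm wide; open, the fingers measure 119 mm over their backs; the gripper's body (75 mm by 177 mm) begins 78 mm behind the grasp point.
Start: joints at [1.054, 0.3, 1.521, -0, 1.321, -0.067], TCP at [239.128, 495.285, 224.246] pointing down, gripper open.
Joint ranges: [-3.03, 3.03], [-0.79, 2.21], [0.23, 2.52], [-1.04, 4.18], [0, 3.07], [-2.55, 2.55]. Speed limits (rad/s): [2.22, 2.22, 2.57, 3.14, 3.14, 3.14].

INTERFACE

Orientations are given as [roll, pitch, yaw] about the fixed x, y, z axes, in that order (R = Rz(yaw) Ry(pitch) Rx(roll)).
In Python, from cell import manip gives the robot as it stands. The module is installed in compiled form; this text tells all that it offers.
- The arm moves only by the tool step_arm, never from a script. Its argument "series" is one flat list of numbers, 5 for each row, row after row: the shift along the world's x, y, z in mm, then the turn about the world's z in rad, then the closure, from 0 (fully open) to 1 (shut). In form: [dx, dy, dz, spin, jaw, dx, dy, dz, spin, jaw, ...]. A call has 1 to 20 rows; each row shifts and turns the commanded pose from where the row before left it; what a row does not reach is not made up. A row lasts 1/8 s, in which the tool goes at most 62.5 mm and 10.7 degrees, less where a joint would pass 70% of its speed; a pose out of reach is approached as far as the arm can. A call is refused whole if a number of a shift passes 62.5 or a number of a turn 0.188, either way. A call with a gripper value outside its range is refused whole. The fingers move at their own pace and stop on an object; "squeeze" is the grip in N (left out, the last holds). Time passes only in rows, so rows that do not move let the fingers close. It gives the time, the measured TCP pose, the force, the opening and the grip force at its end, in the units of the state.
- manip.read_state(): the state, without advancing time (a new reading comes with each control period).
- manip.camera(name): name is "scene" or "top" or "wrist"; returns (picture, depth): 480x640x3 uint8, blue, green, red; 480x640 float32, mm along the optical axis (not along the pixel's ray), 0 where there is no reading.
- manip.camera_info(name): a dict with "fovy" (degrees; the focal length in pixels is half the picture's height over the tangent of half this angle, whatever the lens; pixels are square), "cx", "cy" (the principal point, pixels), "k1" (the pictures are not rectified: a ray, as slopes to the right and down, at radius r is drawn at 1 + k1 r^2 times it, then the intrinsics apply), "eye" and "orientation" of the camera in the world. Camera axes: x right, y down, z forward; pixel columns grow to the right and rows downward; lengths in mm; the calibration is good to about 2 mm. A picture is of the moment at which its call begins: read the wrist's pose just before it. camera_info takes no time and is no camera call; for the wrist camera it gives the pose at the moment of the call.
- manip.sign_off(): hands the job in; it is judged then, once.
The state is a dict: "clock": time; "joints": joint angles; "qd": joint speeds; "effort": joint torques, N m; "eef_pos": TCP position; "eef_rot": TCP orientation; "wrist_force": force on the tool from outside, world axes, zero at the start; "moment": the same for the moment, N m; "finger_gap": finger opening in mm; "finger_force": force on a finger pad.
Only numpy, scipy, OpenCV 4.12 (cv2) and the standard library are available. Lean on these libraries where they do the work, as an engineer would, in place of code of your own. Each camera call takes 0.05 s, during which the arm holds its last target. There are 200 camera calls.

TASK

On the vial-dosing station, keep the clear cover shut and slide the carriage by its black knob until the needle stands centred over the mouth of the wide-mouthed open vial, leave it still there for a good second and a half for the dose, then do the same with the narrow-necked open vial. Leave that vial under the needle to catch the drip, let go of the knob, lift the sprung cover by the bar on its right side to 60 degrees and finish while still holding it there by the bar, so that a colleague can reach in and wipe the needle. Keep the vials upright in their bores and do not shift the other things on the worktop.

Things in the scene. Friction and masses are not known exactly. Their poses are not given: they have to be found in the camera images.
- station: Vial-dosing station, fixed to the worktop: white base plate 132 (x) x 158 (y) mm, top at 14 mm, white pump housing along its left (y 62 to 92 mm, x +-56 mm, 100 mm high, stubs to 109 mm). Origin on the worktop straight under the needle; x points away from the robot, y left to the pump housing, z up; it stands within 7 degrees of the robot axes.
- needle_tip (a point): Tip of the fixed dosing needle, a 2.4 mm steel needle that points straight down below a black hub on a thin arm from the pump housing, 80 mm above the worktop and 7 mm above the vial mouths; it never moves and lies under the cover.
- slide_x (a joint): Position of the carriage along the station's x in m, -0.018 to 0.018, positive away from the robot, 0 at the start; about 1 N of friction (plus 6 N per m/s), stays where it is left.
- carriage (a joint): Position of the carriage along the station's y in m, -0.018 to 0.018, positive to the left, 0 at the start; same friction, stays where it is left.
- knob_grip (a point): Grip point on the axis of the carriage's upright black knob, 66 mm above the worktop: 22 mm in diameter, straight from 45 to 80 mm, top at 85 mm. It stands outside the cover to the right of the station, on a rod 30 mm above the worktop, 35 mm nearer the robot than the block's middle and 150 mm right of it; it moves rigidly with the carriage, does not turn.
- block_top (a point): Middle of the top face of the carriage's aluminium vial block, 57 mm above the worktop; block 60 x 60 mm with 4 bores 20 mm deep at x = +-14, y = +-14 mm from here (station axes), 1 mm play round the vials. Each bore holds a vial; which vial is in which bore varies.
- vial_wide: Open straight-walled wide-mouthed white plastic vial, 22 mm in diameter, 36 mm high, loose in a bore, standing 16 mm out of the block. Origin at the centre of its underside, z up.
- wide_mouth (a point): Centre of the wide-mouthed vial's mouth (inside diameter 19 mm), 73 mm above the worktop.
- vial_neck: Open white plastic vial of the same 22 mm body and 36 mm height, with a shoulder at 23 to 27 mm and a narrow neck 15.6 mm outside, loose in another bore. Origin at the centre of its underside, z up.
- neck_mouth (a point): Centre of the narrow-necked vial's mouth (inside diameter 12.6 mm), 73 mm above the worktop.
- vial_capped_1: White plastic vial of the same 22 mm diameter, closed with a black cap, 35 mm high, in a bore; not to be dosed.
- vial_capped_2: Second capped vial, as the first.
- cover (a joint): Opening angle of the clear cover in rad: 0 shut, stop at 1.40; 60 degrees is 1.047. Spring and weight pull it shut from every angle (1 to 2 N at the bar). A clear hood 108 x 108 mm, 4 mm walls, aluminium trim, hinged along its left edge, so its right side rises; roof 105 mm above the worktop, walls hang down to 42 mm, so that the knob's rod passes below.
- cover_hinge (a point): Middle of the cover's hinge axis, which runs along the station's x, 54 mm left of the needle, 100 mm above the worktop.
- cover_bar (a point): Middle of the cover's pull bar on its right side: a level round steel bar, 12 mm thick, 66 mm long along the station's x, its axis 34 mm right of the cover's right wall (28 mm free for a finger between), when shut 80 mm above the worktop, 142 mm right of and 20 mm below the hinge axis, 18 mm farther than the needle. Its ends bend back to the cover. Moves with the cover; may turn in the fingers.
- tower: Fixed tall instrument cabinet close behind and right of the station, 250 (x) x 125 (y) x 520 mm, its front face at world x = 0.60; keep wrist and arm clear of it. Origin at the centre of its underside. (At the far right stands a large beige analyzer with bottles, tops at z = 0.25, in its tray: a gripper that starts low over that tray must first rise straight up by 0.12 m.)
- tube_rack: Fixed white wire rack with capped blood tubes left of the station, 41 (x) x 152 (y) mm, tube tops 87 mm above the worktop. Origin at the centre of its underside.
- timer: Bystander: round white lab timer with a dial on top, 58 mm across, 36 mm high, front left. Origin at the centre of its underside.
- pipette: Bystander: hand pipette lying along x right of the station, 230 mm long, up to 47 mm high. Origin at the centre of its underside.
- tip_box: Bystander: pipette-tip box, 82x118x40 mm, left rear, behind the wire tube rack. Origin at the centre of its underside.
- marker: Bystander: marker pen lying right of the station, 135 mm long, 17 mm thick. Origin at the centre of its underside.
- tape_roll: Bystander: roll of tape lying flat behind the station, 96 mm across, 25 mm high. Origin at the centre of its underside.

How it is judged (in metres and radians):
On the way, in this order (a step that is already met when the one before it is completed fails the run):
1. with the cover shut, the carriage rests with the wide-mouthed vial's mouth under the needle (within 5 mm) for a second (horizontal distance between needle_tip and wide_mouth below 0.005 m and angle between vial_wide's own z axis and vertical below 0.2 rad and velocity of joint slide_x between -0.01 and 0.01 m/s and velocity of joint carriage between -0.01 and 0.01 m/s and value of joint cover below 0.05 rad), for 1 s.
2. with the cover shut, the carriage rests with the narrow-necked vial's mouth under the needle (within 5 mm) for a second (horizontal distance between needle_tip and neck_mouth below 0.005 m and angle between vial_neck's own z axis and vertical below 0.2 rad and velocity of joint slide_x between -0.01 and 0.01 m/s and velocity of joint carriage between -0.01 and 0.01 m/s and value of joint cover below 0.05 rad), for 1 s.
At the end, for the whole second after the job is handed in: The cover stands still at 60 degrees (0.93 to 1.165 rad), held by the gripper's fingers at the bar (TCP within 40 mm of the bar's middle, contact force above 0.5 N), the knob is let go, and the narrow-necked vial's mouth is still within 5 mm (horizontally) of the needle, both open vials upright (horizontal distance between needle_tip and neck_mouth below 0.005 m and angle between each of vial_neck, vial_wide's own z axis and vertical below 0.2 rad and value of joint cover between 0.93 and 1.165 rad and velocity of joint cover between -0.05 and 0.05 rad/s and contact force between the fingers and cover above 0.5 N and distance between the grasp point and cover_bar below 0.04 m and contact force between the fingers and carriage below 0.2 N); the arm keeps its last pose, push and grip.
It fails at once if a vial is tipped or pulled out of its bore (angle between any of vial_wide, vial_neck, vial_capped_1, vial_capped_2's own z axis and vertical above 0.35 rad or height (world z) of any of vial_wide, vial_neck, vial_capped_1, vial_capped_2 above 0.047 m).
It fails at once if a bystander is shifted by more than 20 mm (distance of any of timer, pipette, tip_box, marker, tape_roll from where it was at the start of the episode above 0.02 m).
It also fails if it takes over 51 s, if anything falls off the work surface, if the arm or the gripper's body presses on something with over 40 N, if the wrist force passes 120 N, or if a joint passes its speed limit or range.

## Working session

There is one attempt and no reset: what is moved stays moved. The work goes in short steps, Python scripts to look and compute and a tool call to move; the robot and the scene stay as the last step left them, time stands still between calls to the robot, and variables do not carry over. Pictures are saved under pics/ and viewed, at most 13 in all, crops included, and the job is handed in when it is done.

Besides the shell and the picture viewer there is one more tool, called after "Call:" in YAML: its name, and indented under it one key for each argument. step_arm: Moves the arm, as the interface text tells. Its arguments: {"type":"object","properties":{"series":{"type":"array"},"squeeze":{"type":"number"}},"required":["series"]}

```bash
mkdir -p pics
cat > h.py <<'E'
import numpy as np, cv2
from cell import manip
from scipy.spatial.transform import Rotation as R
def rays(info,px):
    px=np.atleast_2d(np.float64(px)); f=240/np.tan(np.radians(info['fovy'])/2)
    K=np.array([[f,0,info['cx']],[0,f,info['cy']],[0,0,1]])
    u=cv2.undistortPoints(px[:,None],K,np.array([info['k1'],0,0,0,0]))[:,0]
    o=np.array(info['orientation'],float)
    M=o if o.shape==(3,3) else R.from_euler('xyz',o).as_matrix()
    return np.array(info['eye'],float),np.c_[u,np.ones(len(u))]@M.T
def onplane(info,px,z):
    e,d=rays(info,px); return e+d*((z-e[2])/d[:,2])[:,None]
def atdepth(info,px,dep):
    e,d=rays(info,px); return e+d*np.atleast_1d(dep)[:,None]
def proj(info,P):
    o=np.array(info['orientation'],float); M=o if o.shape==(3,3) else R.from_euler('xyz',o).as_matrix()
    c=(np.atleast_2d(P)-np.array(info['eye']))@M; f=240/np.tan(np.radians(info['fovy'])/2)
    s=c[:,:2]/c[:,2:]; s=s*(1+info['k1']*(s**2).sum(1,keepdims=True)); return s*f+[info['cx'],info['cy']]
E
python3 - <<'E'
from h import *
s=manip.read_state(); print(s)
for n in ('scene','top'):
    i=manip.camera_info(n); print(n,i); p,d=manip.camera(n); cv2.imwrite(f'pics/{n}0.png',p); np.save(f'pics/{n}0.npy',d)
print(manip.camera_info('wrist'))
E
```

```text
{'clock': 0.0, 'joints': array([ 1.05438107e+00,  3.00458630e-01,  1.52160668e+00, -1.66331350e-05,
        1.32068298e+00, -6.66061406e-02]), 'qd': array([-7.76658378e-04,  1.45889077e-03, -6.61313541e-04,  4.32264168e-04,
       -5.87978243e-04, -3.58076142e-05]), 'effort': array([-1.12049293e-03, -5.31815064e+01, -3.52725792e+01,  7.07434723e-02,
        2.44842202e-02, -1.25744891e-04]), 'eef_pos': array([239.02325899, 495.07114415, 223.68232751]), 'eef_rot': array([-3.14043851e+00, -6.08406012e-05,  2.69178763e+00]), 'wrist_force': array([-0.17224174, -0.35968652, -0.10151518]), 'moment': array([0.0651881 , 0.02357389, 0.03090591]), 'finger_force': 0.0, 'finger_gap': 94.10383101670779}
scene {'fovy': 54.62055962665012, 'cx': 320.5223694013623, 'cy': 241.827652207779, 'k1': 0.001193916081793189, 'eye': array([272.6789551 , 385.2117778 , 856.86415048]), 'orientation': array([-2.51656891, -0.01605816, -2.5631652 ])}
top {'fovy': 51.038247573495624, 'cx': 323.6451563537067, 'cy': 243.8993794901646, 'k1': 0.015082212214386272, 'eye': array([462.89513353, -70.56562211, 949.41585846]), 'orientation': array([-3.03219883e+00,  1.94584813e-03, -1.54550773e+00])}
{'fovy': 58.73210583400432, 'cx': 315.71856519748064, 'cy': 231.8169425525549, 'k1': -0.08477285489297909, 'eye': array([175.52513206, 525.47415797, 382.63134458]), 'orientation': array([2.89343237e+00, 1.21518015e-03, 1.12121941e+00])}
```

View pics/top0.png

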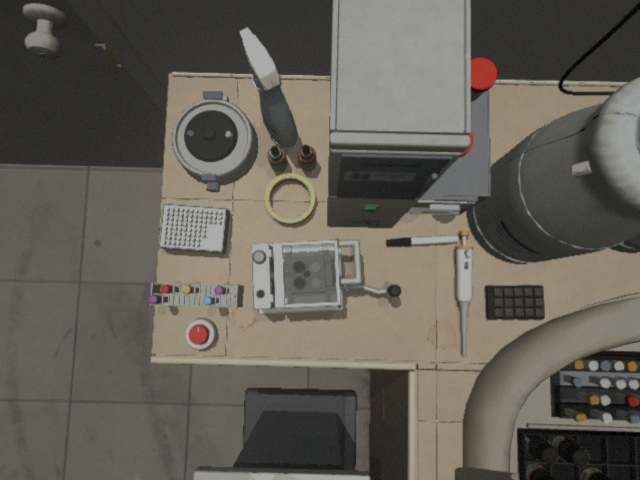

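View pics/scene0.png

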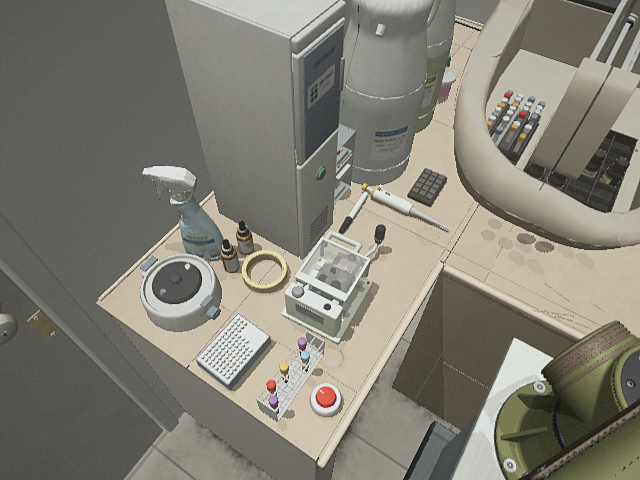

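The top view shows the station around (300,275), the bar at (357,262), the knob at (394,291), and the tower just behind. The scene view shows the same, with a free path over the station. Next I'll enlarge the station.

Run:
```python
from h import *
p=cv2.imread('pics/top0.png'); d=np.load('pics/top0.npy'); i=manip.camera_info('top')
c=cv2.resize(p[228:323,240:410],None,fx=4.7,fy=4.7,interpolation=cv2.INTER_CUBIC)
c=np.clip(c*1.3,0,255).astype(np.uint8); cv2.imwrite('pics/crop0.png',c)
g=cv2.cvtColor(p,cv2.COLOR_BGR2GRAY)
m=np.zeros_like(g); m[280:302,383:405]=(g[280:302,383:405]<70)
n,l,st,ce=cv2.connectedComponentsWithStats(m); k=1+st[1:,4].argmax(); print(st[k],ce[k]); 
print('knob',onplane(i,ce[k],83), d[291,394])
for px in [(270,300),(262,258),(345,262),(357,250),(357,262),(357,275)]:
    print(px,atdepth(i,px,d[px[1],px[0]]))
```

```text
[387 285  14  12 129] [393.6124031  290.69767442]
knob [[ 480.27381452 -188.47435107   83.        ]] 861.0547
(270, 300) [[459.12201828  21.39724205  97.12549812]]
(262, 258) [[528.84024188  36.24745075 108.01107485]]
(345, 262) [[ 5.33666611e+02 -1.07349301e+02 -7.02187804e-02]]
(357, 250) [[ 548.70250268 -124.39839355   84.07847058]]
(357, 262) [[ 528.03029727 -124.86795836   82.55570331]]
(357, 275) [[ 505.46216168 -125.09922615   85.27255732]]
```

View pics/crop0.png

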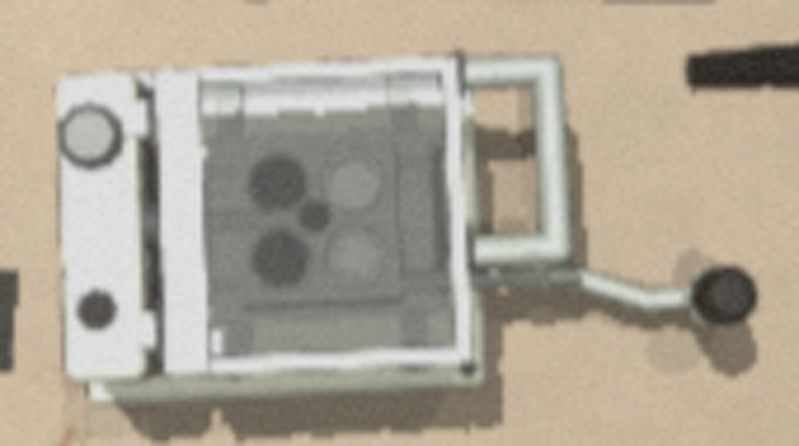

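The crop shows the capped vials (dark) on the left, at y +14. The two open vials are on the right, at about (352,187) far and (355,252) near, with the needle hub at (314,215). To tell wide from narrow I'll bring the wrist camera over the station.

Call:
step_arm:
  series: [22, -44, 0, 0.039, 0, 22, -44, 0, 0.039, 0, 22, -44, 0, 0.039, 0, 22, -44, 0, 0.039, 0, 22, -44, 0, 0.039, 0, 22, -44, 0, 0.039, 0, 22, -44, 0, 0.039, 0, 22, -44, 0, 0.039, 0, 22, -44, 0, 0.039, 0, 22, -44, 0, 0.039, 0, 22, -44, 0, 0.039, 0, 22, -44, 0, 0.039, 0, 0, 0, 0, 0, 0]

```text
clock: 1.72
eef_pos: [503.6, -35.0, 223.5]
eef_rot: [-3.142, -0.001, -3.126]
wrist_force: [-0.2, -0.1, -0.5]
finger_gap: 94.1
finger_force: 0.0
```

Run:
```python
from h import *
s=manip.read_state(); print(s['clock'],s['eef_pos'],s['eef_rot'])
i=manip.camera_info('wrist'); p,d=manip.camera('wrist'); cv2.imwrite('pics/w0.png',p); np.save('pics/w0.npy',d)
import pickle; pickle.dump(i,open('pics/w0.pkl','wb'))
```

```text
1.725 [503.60818994 -34.97947112 223.54142938] [-3.14158289e+00 -1.15293499e-03 -3.12626868e+00]
```

View pics/w0.png

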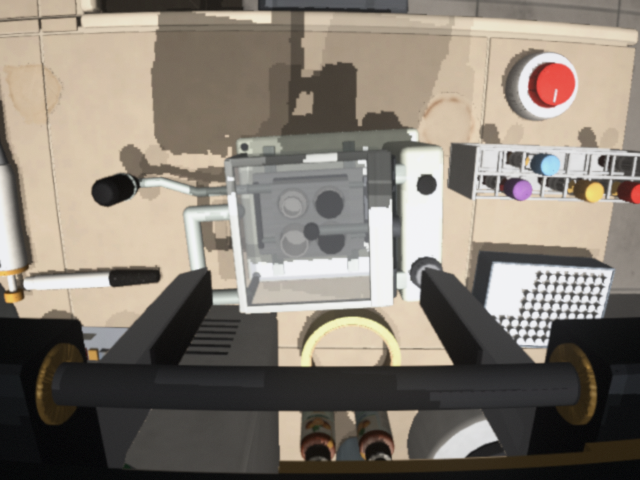

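The wrist image has the robot side at the top. The knob is at (113,190), the bar at about (193,240), and the open vials at (293,205) near and (295,243) far. I'll enlarge the vials and measure the station frame.

Run:
```python
from h import *
import pickle
i=pickle.load(open('pics/w0.pkl','rb')); p=cv2.imread('pics/w0.png'); d=np.load('pics/w0.npy')
c=cv2.resize(p[165:275,225:385],None,fx=5,fy=5,interpolation=cv2.INTER_CUBIC)
cv2.imwrite('pics/wc.png',np.clip((c.astype(float)-40)*1.8,0,255).astype(np.uint8))
```

```text
(no output)
```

View pics/wc.png

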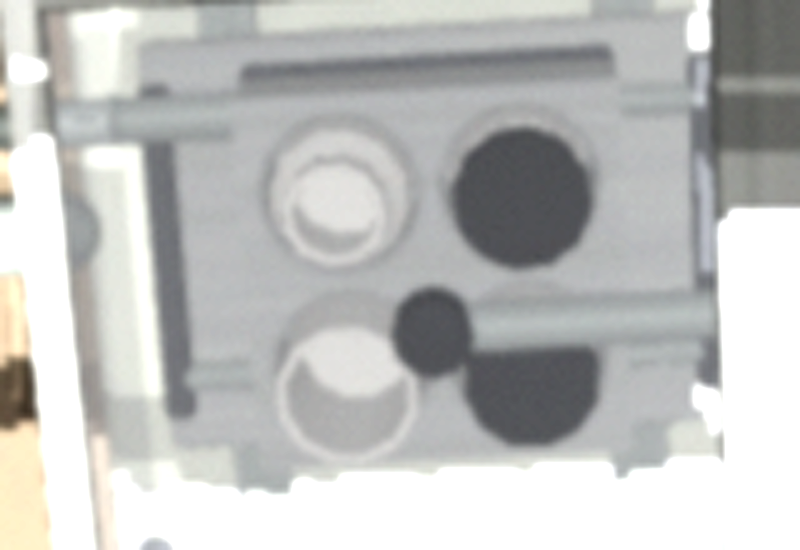

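Now it is clear: the narrow-necked vial is near-right (crop (336,213)) and the wide-mouthed vial is far-right (crop (347,390)). I'll compute the station frame from these points.

Run:
```python
from h import *
import pickle
i=pickle.load(open('pics/w0.pkl','rb')); p=cv2.imread('pics/w0.png'); d=np.load('pics/w0.npy'); t=manip.camera_info('top')
o=np.array([225,165])
q=lambda x,y:(225+x/5-.4,165+y/5-.4)
P=onplane(i,[q(347,390),q(336,213),q(522,197)],73); print(P)
v=P[0]-P[1]; print('len x',np.hypot(*v[:2]),'yaw',np.arctan2(v[1],v[0]))
u=P[1]-P[2]; print('len y',np.hypot(*u[:2]),'yaw',np.arctan2(u[0],-u[1]))
g=cv2.cvtColor(p,cv2.COLOR_BGR2GRAY)
m=(g[170:210,85:126]<60).astype(np.uint8); n,l,st,ce=cv2.connectedComponentsWithStats(m); k=1+st[1:,4].argmax()
print('knob blob',st[k],ce[k]+[85,170])
D=d[170:210,85:130]; vv,uu=np.mgrid[170:210,85:130]
Q=atdepth(i,np.c_[uu.ravel(),vv.ravel()],D.ravel()); s=Q[(abs(Q[:,2]-84)<4)&(D.ravel()>0)]; print('knob top',len(s),s.mean(0),s.min(0),s.max(0))
vv,uu=np.mgrid[195:320,170:236]; D=d[195:320,170:236]
Q=atdepth(i,np.c_[uu.ravel(),vv.ravel()],D.ravel()); s=Q[(abs(Q[:,2]-83)<6)&(D.ravel()>0)&(Q[:,1]<-112)]
print('bar',len(s),s.mean(0),s.min(0),s.max(0)); a=np.polyfit(s[:,0],s[:,1],1); print(a)
for yaw in (.02,.035,.05):
    c,sn=np.cos(yaw),np.sin(yaw); T=np.array([[c,-sn],[sn,c]])
    need=(P[0]+P[1])[:2]/2-T@[0,-14]; print(yaw,need,'knob',need+T@[-35,-150],'bar',need+T@[18,-88],'needle hub px',proj(i,[*need,92]), 'top px knob',proj(t,[*(need+T@[-35,-150]),83]))
```

```text
[[519.82380326 -51.8369516   73.        ]
 [492.73233309 -53.54882286  73.        ]
 [489.91101401 -26.15406547  73.        ]]
len x 27.145501636455812 yaw 0.06310467149695465
len y 27.53965457136453 yaw 0.10262574440011421
knob blob [  7   4  34  32 838] [109.9451074  189.75059666]
knob top 527 [ 481.67821541 -189.67621      82.82279002] [ 472.24975757 -200.62312292   80.00752639] [ 492.15721387 -180.53306052   85.27796324]
bar 1234 [ 512.91159362 -123.44767799   82.17306871] [ 490.12151123 -133.30926287   77.02994455] [ 567.68570981 -112.00772098   85.25473353]
[-3.49825141e-03 -1.21653384e+02]
0.02 [505.99808684 -38.69568714] knob [ 474.00488662 -189.36564147] bar [ 525.75436963 -126.31811172] needle hub px [[311.42989434 231.19599928]] top px knob [[394.09749019 294.38446899]]
0.035 [505.78816821 -38.70146135] knob [ 476.05853172 -189.83434564] bar [ 526.85651554 -126.01769547] needle hub px [[311.42558562 230.90587145]] top px knob [[394.38268196 293.18748155]]
0.05 [505.57835981 -38.71038358] knob [ 478.11897609 -190.27219357] bar [ 527.95403139 -125.70078145] needle hub px [[311.41678935 230.61572882]] top px knob [[394.64976055 291.98668265]]
```

Call:
step_arm:
  series: [-7.4, -51.4, 0, 0.017, 0.5, -7.4, -51.4, 0, 0.017, 0.5, -7.4, -51.4, 0, 0.017, 0.5, 0, 0, -30, 0, 0.5, 0, 0, -30, 0, 0.5, 0, 0, 0, 0, 0.5]

```text
clock: 2.52
eef_pos: [480.1, -185.6, 162.8]
eef_rot: [3.14, -0.003, -3.072]
wrist_force: [-0.7, -0.0, 0.8]
finger_gap: 47.3
finger_force: 0.0
```

Run:
```python
from h import *
s=manip.read_state(); print(s['clock'],s['eef_pos'],s['eef_rot'],s['finger_gap'])
i=manip.camera_info('wrist'); p,d=manip.camera('wrist'); cv2.imwrite('pics/w1.png',p)
vv,uu=np.mgrid[0:480,0:640]; ok=(d>0).ravel()
Q=atdepth(i,np.c_[uu.ravel(),vv.ravel()],d.ravel()); g=p.max(2).ravel()
k=ok&(abs(Q[:,2]-84)<4)&(np.hypot(Q[:,0]-481,Q[:,1]+189)<22)&(g<90)
s=Q[k]; print(len(s),s.mean(0),s.min(0),s.max(0),np.median(s,0))
```

```text
2.525 [ 480.08681821 -185.55108483  162.80190249] [ 3.13966126 -0.00322103 -3.07172411] 47.28503445172984
740 [ 480.93311769 -191.37969844   82.70400965] [ 471.33647859 -201.21192599   80.0091329 ] [ 490.80293336 -181.53309452   85.23149361] [ 480.98030056 -191.72284098   82.9070744 ]
```

Call:
step_arm:
  series: [1, -5, -20, 0, 0.5, 0, 0, -30, 0, 0.5, 0, 0, -30, 0, 0.5, 0, 0, -16, 0, 0.5, 0, 0, 0, 0, 0.5]

```text
clock: 3.2
eef_pos: [482.1, -191.7, 68.5]
eef_rot: [3.141, -0.0, -3.072]
wrist_force: [0.5, -0.4, -0.3]
finger_gap: 47.0
finger_force: 0.0
```

Call:
step_arm:
  series: [0, 0, 0, 0, 1, 0, 0, 0, 0, 1, 0, 0, 0, 0, 1, 0, 0, 0, 0, 1, 0, 0, 0, 0, 1]
  squeeze: 20

```text
clock: 3.82
eef_pos: [482.2, -192.1, 68.7]
eef_rot: [-3.141, 0.001, -3.072]
wrist_force: [0.7, -0.0, 5.4]
finger_gap: 21.5
finger_force: 20.0
```

Run:
```python
from h import *
s=manip.read_state(); print(s['clock'],s['eef_pos'],s['wrist_force'],s['finger_gap'],s['finger_force'])
```

```text
3.825 [ 482.20480837 -192.05768281   68.66614076] [ 0.6651205  -0.01237475  5.38195042] 21.453408766752073 20.006475370682892
```

Call:
step_arm:
  series: [-3, 2.6, 0, 0, 1, -3, 2.6, 0, 0, 1, -3, 2.6, 0, 0, 1, -3, 2.6, 0, 0, 1, -2.9, 2.7, 0, 0, 1, 0, 0, 0, 0, 1, 0, 0, 0, 0, 1]

```text
clock: 4.7
eef_pos: [467.1, -178.8, 68.6]
eef_rot: [-3.142, 0.0, -3.072]
wrist_force: [-0.3, 1.1, 7.5]
finger_gap: 21.3
finger_force: 20.0
```

Run:
```python
from h import *
s=manip.read_state(); print(s['clock'],s['eef_pos'],s['wrist_force'],s['finger_gap'],s['finger_force'])
for n in ('wrist','top','scene'):
    p,d=manip.camera(n); cv2.imwrite(f'pics/{n}2.png',p)
p=cv2.imread('pics/top2.png'); a=cv2.resize(p[228:323,240:410],None,fx=4.7,fy=4.7,interpolation=cv2.INTER_CUBIC)
cv2.imwrite('pics/t2c.png',np.clip(a*1.4,0,255).astype(np.uint8))
i=manip.camera_info('scene'); print(proj(i,[505.4,-38.7,73]))
```

```text
4.7 [ 467.08070032 -178.75154993   68.55890127] [-0.27588747  1.06053321  7.45302688] 21.331993881508378 20.00835811420984
[[332.82365794 276.20559878]]
```

View pics/t2c.png

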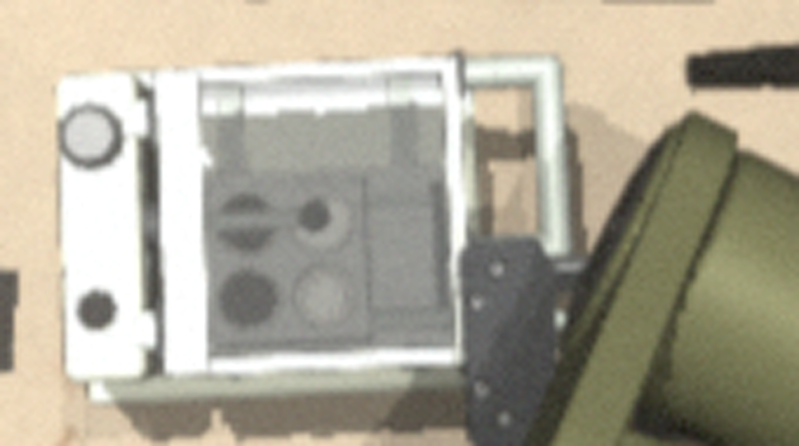

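In the crop the hub at (314,215) sits over the wide vial's mouth, whose centre is about (321,222). Allowing for parallax, the vial is about 1.5 mm too far right, so I'll trim that and dwell.

Call:
step_arm:
  series: [0.5, 1.5, 0, 0, 1, 0, 0, 0, 0, 1, 0, 0, 0, 0, 1, 0, 0, 0, 0, 1, 0, 0, 0, 0, 1, 0, 0, 0, 0, 1, 0, 0, 0, 0, 1, 0, 0, 0, 0, 1, 0, 0, 0, 0, 1, 0, 0, 0, 0, 1, 0, 0, 0, 0, 1, 0, 0, 0, 0, 1, 0, 0, 0, 0, 1, 0, 0, 0, 0, 1, 0, 0, 0, 0, 1, 0, 0, 0, 0, 1]

```text
clock: 6.85
eef_pos: [467.7, -177.4, 68.6]
eef_rot: [-3.141, 0.001, -3.072]
wrist_force: [0.1, 0.4, 7.5]
finger_gap: 21.2
finger_force: 20.0
```

Run:
```python
from h import *
s=manip.read_state(); print(s['clock'],s['eef_pos'],s['finger_gap'])
p,d=manip.camera('top'); t=manip.camera_info('top')
z=cv2.imread('pics/top0.png')
def caps(p):
    a=cv2.cvtColor(cv2.resize(p[228:323,240:410],None,fx=4.7,fy=4.7,interpolation=cv2.INTER_CUBIC),cv2.COLOR_BGR2GRAY)
    m=(a[130:330,215:340]<78).astype(np.uint8); n,l,st,ce=cv2.connectedComponentsWithStats(m)
    for k in range(1,n):
        if st[k,4]>300:
            c=ce[k]+[215,130]; print(st[k,2:],c, onplane(t,[240+c[0]/4.7-.4,228+c[1]/4.7-.4],72)[0])
caps(z);print();caps(p)
P=np.array([505.4,-38.7,73]); q=proj(t,P)[0]; print('needle pred crop',(q-[240,228]+.4)*4.7)
a=cv2.resize(p[228:323,240:410],None,fx=4.7,fy=4.7,interpolation=cv2.INTER_CUBIC)[120:340,190:400]
w=cv2.imread('pics/top0.png'); b=cv2.resize(w[228:323,240:410],None,fx=4.7,fy=4.7,interpolation=cv2.INTER_CUBIC)[120:340,190:400]
cc=cv2.resize(np.hstack([b,a]),None,fx=1.9,fy=1.9); cv2.imwrite('pics/t3.png',np.clip((cc.astype(float)-30)*1.8,0,255).astype(np.uint8))
```

```text
6.85 [ 467.6703666  -177.39223796   68.62631114] 21.15449280713672
[  55   51 2203] [277.76305039 183.03495234] [518.30840729 -23.85586897  72.        ]
[ 29  28 647] [314.07727975 216.04018547] [506.38997955 -37.70798674  72.        ]
[  54   56 2175] [280.39586207 258.14988506] [490.49347967 -25.6885113   72.        ]

[ 25  23 420] [314.59047619 216.38809524] [506.26576431 -37.90216224  72.        ]
[  52   48 1721] [244.72167345 297.31900058] [475.72396926 -12.94547655  72.        ]
needle pred crop [316.57742114 218.64246708]
```

View pics/t3.png

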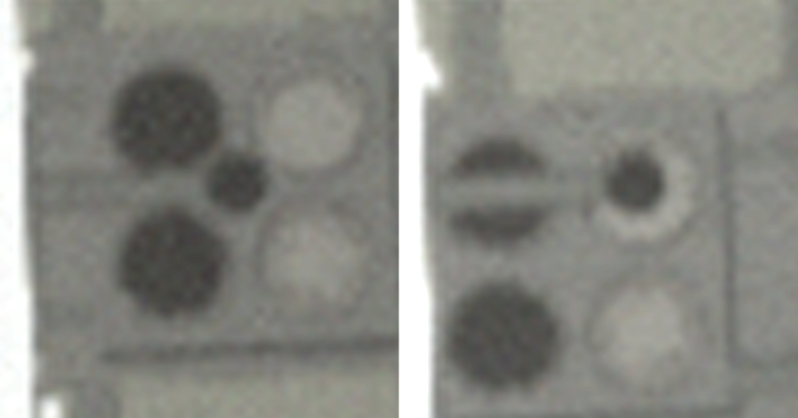

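The right panel shows the needle hub over the wide vial's mouth, within about 1.5 mm once parallax is allowed for. It dwelt more than 2 s with the cover shut. Next is the narrow vial.

Call:
step_arm:
  series: [4, 0.4, 0, 0, 1, 4, 0.4, 0, 0, 1, 4, 0.4, 0, 0, 1, 4, 0.4, 0, 0, 1, 4, 0.4, 0, 0, 1, 4, 0.3, 0, 0, 1, 4, 0.2, 0, 0, 1, 0, 0, 0, 0, 1, 0, 0, 0, 0, 1, 0, 0, 0, 0, 1]

```text
clock: 8.15
eef_pos: [495.9, -174.9, 68.7]
eef_rot: [-3.141, 0.001, -3.072]
wrist_force: [1.8, -0.3, 6.1]
finger_gap: 21.9
finger_force: 20.0
```

Run:
```python
from h import *
s=manip.read_state(); print(s['clock'],s['eef_pos'],s['finger_gap'])
p,d=manip.camera('top'); t=manip.camera_info('top')
b=cv2.resize(p[228:323,240:410],None,fx=4.7,fy=4.7,interpolation=cv2.INTER_CUBIC)
a=cv2.cvtColor(b,cv2.COLOR_BGR2GRAY)
m=(a[100:330,215:340]<78).astype(np.uint8); n,l,st,ce=cv2.connectedComponentsWithStats(m)
for k in range(1,n):
    if st[k,4]>300:
        c=ce[k]+[215,100]; print(st[k,2:],c, onplane(t,[240+c[0]/4.7-.4,228+c[1]/4.7-.4],72)[0])
cc=cv2.resize(b[80:340,190:480],None,fx=2.2,fy=2.2); cv2.imwrite('pics/t4.png',np.clip((cc.astype(float)-30)*1.8,0,255).astype(np.uint8))
```

```text
8.15 [ 495.8738198  -174.88119854   68.67752596] 21.892084315021478
[  46   50 1661] [238.07886815 145.82901866] [531.8004895   -8.65581053  72.        ]
[ 24  24 440] [314.58636364 216.19545455] [506.33715472 -37.89855959  72.        ]
```

View pics/t4.png

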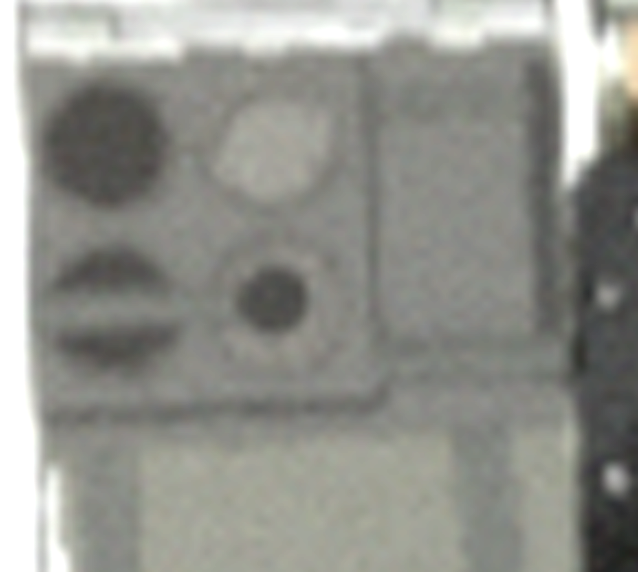

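The hub at (272,298) sits over the narrow vial, whose bore ring is centred at about (275,303), within about 1 mm. I'll dwell, then let go and rise.

Call:
step_arm:
  series: [0, 0, 0, 0, 1, 0, 0, 0, 0, 1, 0, 0, 0, 0, 1, 0, 0, 0, 0, 1, 0, 0, 0, 0, 1, 0, 0, 0, 0, 1, 0, 0, 0, 0, 1, 0, 0, 0, 0, 1, 0, 0, 0, 0, 1, 0, 0, 0, 0, 1, 0, 0, 0, 0, 1, 0, 0, 0, 0, 1, 0, 0, 0, 0, 1, 0, 0, 0, 0, 0.6, 0, 0, 0, 0, 0.6, 0, 0, 0, 0, 0.6, 0, 0, 20, 0, 0.6, 0, 0, 30, 0, 0.6, 0, 0, 30, 0, 0.6, 0, 0, 0, 0, 0.6]

```text
clock: 10.7
eef_pos: [496.3, -175.1, 150.1]
eef_rot: [-3.14, 0.003, -3.072]
wrist_force: [0.5, -0.5, -1.1]
finger_gap: 37.5
finger_force: 0.0
```

Run:
```python
from h import *
s=manip.read_state(); print(s['clock'],s['eef_pos'],s['finger_gap'])
p,d=manip.camera('top'); t=manip.camera_info('top')
b=cv2.resize(p[228:323,240:410],None,fx=4.7,fy=4.7,interpolation=cv2.INTER_CUBIC)
a=cv2.cvtColor(b,cv2.COLOR_BGR2GRAY)
m=(a[100:330,215:340]<78).astype(np.uint8); n,l,st,ce=cv2.connectedComponentsWithStats(m)
for k in range(1,n):
    if st[k,4]>300:
        c=ce[k]+[215,100]; print(st[k,2:],c, onplane(t,[240+c[0]/4.7-.4,228+c[1]/4.7-.4],72)[0])
i=manip.camera_info('wrist'); p,d=manip.camera('wrist'); cv2.imwrite('pics/w5.png',p)
vv,uu=np.mgrid[0:480,0:640]; Q=atdepth(i,np.c_[uu.ravel(),vv.ravel()],d.ravel())
s=Q[(d.ravel()>0)&(Q[:,2]>76)&(Q[:,2]<90)&(Q[:,0]>505)&(Q[:,0]<555)&(Q[:,1]>-145)&(Q[:,1]<-110)]
print(len(s),s.min(0),s.max(0),np.median(s,0))
for x in (510,520,530,540,550):
    q=s[abs(s[:,0]-x)<4]; print(x,len(q),q[q[:,2]>83].mean(0) if len(q) else '')
```

```text
10.7 [ 496.2805819  -175.12658996  150.06586502] 37.52868832943099
[  44   47 1233] [237.72668289 145.94079481] [531.75548358  -8.52606312  72.        ]
[ 24  23 395] [314.91139241 216.8556962 ] [506.0953821  -38.02627641  72.        ]
373 [ 505.03710533 -133.03088693   77.27180758] [ 526.93031738 -119.57986134   85.1334374 ] [ 510.94980438 -125.07610904   82.65822277]
510 219 [ 510.0938726  -126.63141935   83.61769395]
520 71 [ 517.97066051 -124.25808205   83.53747513]
530 2 [nan nan nan]
540 0 
550 0 <stdin>:15: RuntimeWarning: Mean of empty slice.
  ret = um.true_divide(
```

The vial stayed put on release, and the bar is confirmed near (523,-125.7). Now I'll move over the bar with a narrow opening.

Call:
step_arm:
  series: [13.8, 24.8, 0, 0, 0.7, 13.8, 24.8, 0, 0, 0.7, 0, 0, 0, 0, 0.7, 0, 0, 0, 0, 0.7]

```text
clock: 11.3
eef_pos: [522.6, -125.6, 147.4]
eef_rot: [3.141, -0.001, -3.072]
wrist_force: [0.2, -1.0, 0.7]
finger_gap: 28.1
finger_force: 0.0
```

Run:
```python
from h import *
s=manip.read_state(); print(s['clock'],s['eef_pos'],s['finger_gap'])
p,d=manip.camera('wrist'); cv2.imwrite('pics/w6.png',p)
```

```text
11.3 [ 522.56484641 -125.55160259  147.36358415] 28.09249907350564
```

View pics/w6.png

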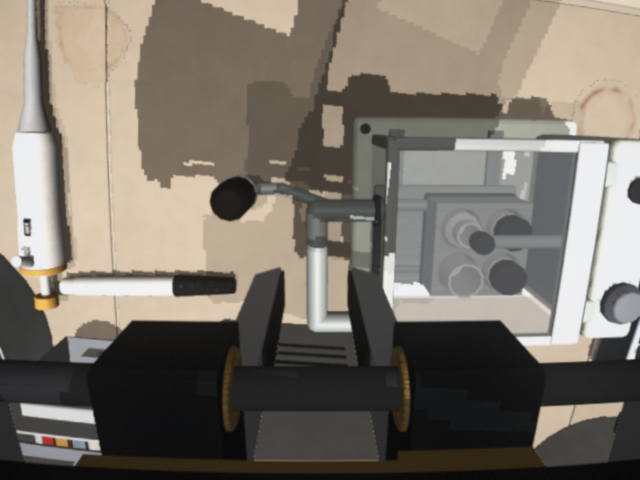

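The bar (column 317) lies midway between the open fingers (about 282 and 352), clear of the wall trim. Now I'll go down and grip.

Call:
step_arm:
  series: [0, 0, -16, 0, 0.7, 0, 0, -16, 0, 0.7, 0, 0, -16, 0, 0.7, 0, 0, -16, 0, 0.7, 0, 0, 0, 0, 0.7, 0, 0, 0, 0, 1, 0, 0, 0, 0, 1, 0, 0, 0, 0, 1, 0, 0, 0, 0, 1]
  squeeze: 20

```text
clock: 12.48
eef_pos: [523.4, -125.0, 84.6]
eef_rot: [3.141, 0.001, -3.072]
wrist_force: [1.3, 4.1, 1.9]
finger_gap: 11.4
finger_force: 20.0
```

Call:
step_arm:
  series: [0.1, -1.2, 12.5, 0, 1, 0, -0.1, 12.5, 0, 1, -0.1, 1, 12.5, 0, 1, -0.1, 2, 12.3, 0, 1, -0.2, 3.1, 12.1, 0, 1, -0.3, 4.2, 11.8, 0, 1, 0, 0, 0, 0, 1]

```text
clock: 13.35
eef_pos: [522.7, -117.0, 159.5]
eef_rot: [-3.139, 0.001, -3.072]
wrist_force: [2.3, -8.8, 0.1]
finger_gap: 11.4
finger_force: 20.0
```

Call:
step_arm:
  series: [-0.3, 5.2, 11.4, 0, 1, -0.4, 6.2, 10.9, 0, 1, -0.5, 7, 10.3, 0, 1, -0.5, 8, 9.6, 0, 1, -0.6, 8.8, 9, 0, 1, -0.6, 9.4, 8.1, 0, 1, 0, 0, 0, 0, 1, 0, 0, 0, 0, 1, 0, 0, 0, 0, 1]

```text
clock: 14.48
eef_pos: [520.4, -74.4, 220.7]
eef_rot: [-3.135, 0.005, -3.074]
wrist_force: [-2.1, -18.9, 21.1]
finger_gap: 11.4
finger_force: 20.0
```

Run:
```python
from h import *
s=manip.read_state(); print(s['clock'],s['eef_pos'],s['wrist_force'],s['finger_gap'],s['finger_force'],abs(s['qd']).max())
for n in ('scene','top'):
    p,d=manip.camera(n); cv2.imwrite(f'pics/{n}7.png',p)
a=cv2.imread('pics/scene7.png')[200:400,250:430]; cv2.imwrite('pics/s7c.png',cv2.resize(a,None,fx=3,fy=3,interpolation=cv2.INTER_CUBIC))
# angle from TCP on bar: hinge
y=.065; n=np.array([-np.sin(y),np.cos(y)]); need=np.array([505.4,-38.7])
e=s['eef_pos']; out=54-(e[:2]-need)@n; up=e[2]-100
print('out,up',out,up,'r',np.hypot(out,up),'theta',np.degrees(np.arctan2(up,out)+np.arctan2(20,142)))
```

```text
14.475 [520.44715989 -74.41593183 220.65169697] [ -2.12488112 -18.9031272   21.14510232] 11.38760386878581 20.012792497873306 0.0017995710125999365
out,up 90.61788530162997 120.65169697316895 r 150.89212411204485 theta 61.107974793521464
```

View pics/s7c.png

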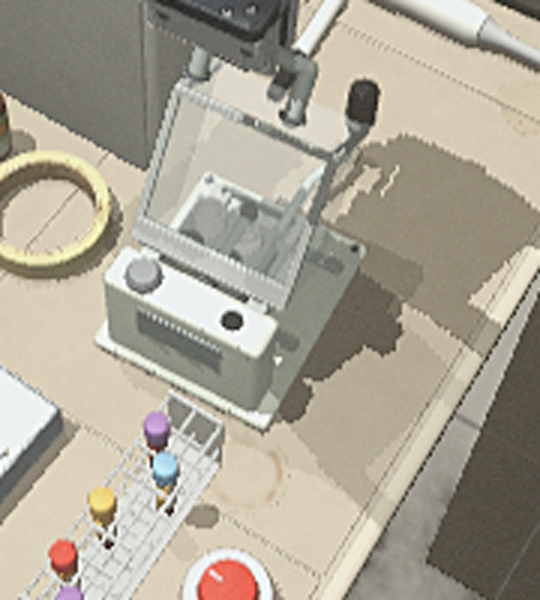

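The cover stands open at about 60°, held at the bar, with the vials upright. There is a 28 N radial preload, so I'll relieve it slightly.

Call:
step_arm:
  series: [0, -1, 1.2, 0, 1, 0, -1, 1.2, 0, 1, 0, 0, 0, 0, 1, 0, 0, 0, 0, 1, 0, 0, 0, 0, 1, 0, 0, 0, 0, 1]

```text
clock: 15.32
eef_pos: [520.3, -74.4, 221.0]
eef_rot: [-3.14, 0.003, -3.073]
wrist_force: [5.2, -5.7, 4.0]
finger_gap: 11.1
finger_force: 20.0
```

Run:
```python
from h import *
s=manip.read_state(); print(s['clock'],s['eef_pos'],s['wrist_force'],s['finger_gap'],s['finger_force'],abs(s['qd']).max())
# cover roof angle + cap position from depth
i=manip.camera_info('scene'); p,d=manip.camera('scene')
vv,uu=np.mgrid[200:330,270:375]; D=d[200:330,270:375].ravel()
Q=atdepth(i,np.c_[uu.ravel(),vv.ravel()],D)
y=.065; n=np.array([-np.sin(y),np.cos(y)]); a=np.array([np.cos(y),np.sin(y)]); need=np.array([505.4,-38.7])
X=(Q[:,:2]-need)@a; Y=(Q[:,:2]-need)@n
up=Q[:,2]-100; out=54-Y
k=(D>0)&(abs(X)<60)&(out>10)&(out<85)&(up>15)&(up<105)
ang=np.degrees(np.arctan2(up[k],out[k])); print(k.sum(),np.percentile(ang,[10,25,50,75,90]))
p,d=manip.camera('top'); cv2.imwrite('pics/top8.png',p)
a=cv2.imread('pics/scene7.png')[255:310,295:350]; cv2.imwrite('pics/s8c.png',np.clip(cv2.resize(a,None,fx=10,fy=10,interpolation=cv2.INTER_CUBIC)*1.2,0,255).astype(np.uint8))
```

```text
15.325 [520.2851965  -74.35418697 221.01823243] [ 5.24430269 -5.70547241  3.99149048] 11.088453296941422 20.007691383361816 0.001378612766726627
3240 [49.68389512 59.45338966 60.96583172 62.31109853 64.07203561]
```

View pics/s8c.png

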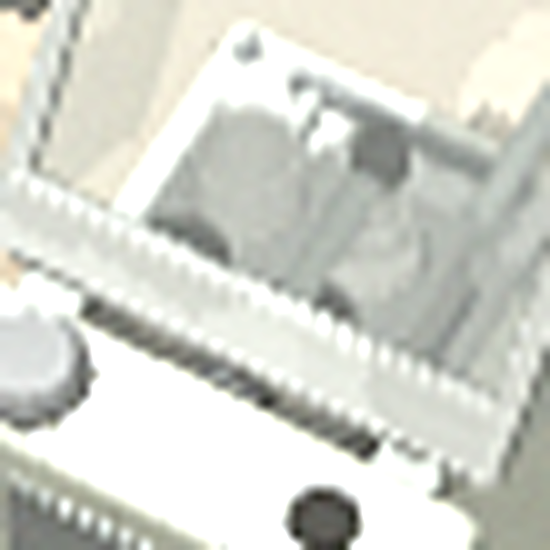

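The crop shows the carriage still in place, with the hub at (380,155) seen above the narrow vial through the lid. The measured cover angle is about 60–61° and the forces are small, so I'll hand it in.

```bash
python3 -c "
from cell import manip
print(manip.sign_off())"
```

```text
the job is handed in; nothing more can be done
None
```

I handed the job in at about 15 s (the sign-off returned no verdict): both vials were held still under the needle for over 1.5 s with the cover shut, wide-mouthed first, the narrow-necked vial was left there, the knob was let go, and the gripper is holding the cover by its bar at a measured 60–61°.

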